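# Park a filter housing at the top of its staging gutter

## Task

The ship is about to roll: with your fingertips, gently nudge the filter housing that lies in the sloped gutter all the way up and over the crest, so that it settles in the dip against the end stop, and never let it run away back down. Then push the keeper arm fully across the gutter behind it and draw clear. Only push: do not pinch, lift or carry the housing, and leave everything else on the bench where it is.

Things in the scene. Friction and masses are not known exactly. Their poses are not given: they have to be found in the camera images.
- gutter: Base plate of the staging gutter, 400 x 100 mm, 8 mm thick, fixed to the bench. Origin at the centre of its underside on the bench; its x axis is level and points along the gutter towards the upper end, z is up. Where it stands and its yaw differ from run to run.
- trough: Aluminium gutter fixed on the base, 350 mm long. Origin: centre line of its floor, 45 mm above the bench. x runs up the slope (7 degrees above level), y across to the keeper's side, z square to the floor. The floor, z = 0, runs from x = -170 mm to the crest. Inside width 62 mm; side walls 5 mm thick, tops at z = 16 mm. A low lip, top at z = 12 mm, closes the lower end at x = -170 to -164 mm.
- housing_center (a point): Centre of the filter housing: a smooth white plastic cylinder with grey bands, 60 mm diameter, 56 mm long, 0.15 to 0.31 kg, friction about 0.35, lying across the gutter so that it rolls along it. It starts against the lower lip. Centre at trough z = 30 mm while rolling; left on the slope it runs back down, and past the crest it rolls into the dip by itself.
- housing: The same filter housing; origin at its centre, y along its own axis; it turns as it rolls.
- crest (a point): Middle of the crest on the gutter floor, trough x = 100, y = 0, z = 0 mm. Beyond it the floor falls into a dip, 10 degrees below level, towards the end stop (face at trough x = 165.5 mm, top at z = 46 mm). The housing goes over once its centre is past trough x = 104 mm.
- parked (a point): Where the housing's centre is when it sits in the dip against the end stop: trough x = +135.5, y = 0, z = +20.5 mm.
- keeper (a joint): Keeper angle: flat steel arm, 74 mm long, 8 thick, 22 high (trough z 20.5 to 42.5 mm), swinging parallel to the gutter floor. 0: open, 0.5 rad outward from pointing straight down-slope; 0.5: straight down-slope beside the wall; 2.07: at its own stop, across the gutter (towards trough -y). Closes anticlockwise seen from above, stays where left, takes about 1 N. Starts at 0 to 0.42.
- pivot (a point): On the keeper's pivot axis, half-way up the arm: trough x = +92, y = +46, z = +31.5 mm. The pivot boss is 18 mm in diameter.
- keeper_tip (a point): Near the free end of the keeper arm, 72 mm from the pivot axis, half-way up the arm.
- spare: A second, identical filter housing standing on end on the bench beyond the gutter (60 mm diameter, 56 mm high), origin under its centre. Leave it alone.
- jar: Small amber jar, 56 mm diameter, 75 mm high, beyond the gutter's lower half; origin under its centre. Leave it alone.
- funnel: Grey funnel standing mouth down, 72 mm diameter, 65 mm high, on the keeper's side near the gutter's lower end; origin under its centre. Leave it alone.
- dishes: Stack of clear dishes, 80 mm diameter, 30 mm high, on the keeper's side past the gutter's upper end; origin under its centre. Leave it alone.
- wrench: Wrench 150 mm long lying on the bench to the robot's right. Leave it alone.
- wash: White bottle, 64 mm diameter, 150 mm high, to the robot's left; origin under its centre. Leave it alone.
- beaker: Glass beaker, 76 mm diameter, 95 mm high, to the robot's left; origin under its centre. Leave it alone.
Not all that is in view belongs to the job. What is shaped like the housing but green is not meant.

How it is judged:
On the way, in this order (a step that is already met when the one before it is completed fails the run):
1. the housing lies at rest in the dip against the end stop, the keeper still open (x of housing_center in the frame of trough between 0.126 and 0.142 m and z of housing_center in the frame of trough below 0.027 m and linear speed of housing below 0.03 m/s and value of joint keeper below 1.5 rad), for 0.2 s.
2. the keeper arm is fully across behind the parked housing (x of housing_center in the frame of trough between 0.126 and 0.142 m and z of housing_center in the frame of trough below 0.027 m and linear speed of housing below 0.03 m/s and value of joint keeper above 1.92 rad), for 0.2 s.
At the end, for the whole second after the job is handed in: The housing rests in the dip (its centre between 126 and 142 mm up the trough's x axis and below 27 mm above its floor line, speed under 0.03 m/s) and the keeper is across the gutter within about 8 degrees of its stop (joint above 1.92 rad) (all of step 2 and velocity of joint keeper below 0.05 rad/s); the robot touches nothing.
It fails at once if the housing is lifted off the gutter floor (centre more than 12 mm higher than when rolling) or out of the gutter (z of housing_center in the frame of trough above 0.042 m or z of housing_center in the frame of trough below 0.005 m or x of housing_center in the frame of trough below -0.155 m).
It fails at once if the housing runs away down the gutter or is flung (speed above 0.45 m/s) (linear speed of housing above 0.45 m/s).
It fails at once if a bystander is moved more than 25 mm or knocked over (distance of any of spare, jar, funnel, dishes, wrench, wash, beaker from where it was at the start of the episode above 0.025 m or angle between any of spare, jar, funnel, dishes, wrench, wash, beaker's own z axis and vertical above 0.5 rad).
It also fails if it takes over 56 s, if anything falls off the work surface, if the arm or the gripper's body presses on something with over 40 N, if the wrist force passes 120 N, or if a joint passes its speed limit or range.

## Robot

A 6-joint arm with a two-finger parallel gripper is mounted at the origin on the work surface. World frame = base frame: x ahead of the robot, y to its left, z up, the work surface at z = 0. Lengths are in m, angles in rad, forces in N, time in s.
With the tool pointing down it reaches from about 0.25 to 0.775 m from the base axis. Payload 4 kg.
Tool frame: the origin (TCP) lies midway between the tips of the shut fingers; the grasp point (between the pads) lies 19 mm behind it; z points along the fingers, x is the direction in which the jaws open and shut, and the axes are right-handed (so a half turn about z gives the same grasp; the last joint's range is limited). The gripper opens to 94 mm and grips with 3 to 60 N. Pads are 16 mm wide; open, the fingers measure 119 mm over their backs; the gripper's body (75 mm by 177 mm) begins 78 mm behind the grasp point.
Start: joints at [1.15, 0.087, 1.371, -0, 1.684, -0.103], TCP at [0.172, 0.522, 0.206] pointing down, gripper open.
Joint ranges: [-3.1, 3.1], [-0.76, 2.03], [0.27, 2.55], [-1.08, 4.22], [0.17, 2.65], [-2.57, 2.57]. Speed limits (rad/s): [2.79, 2.79, 3.14, 3.14, 3.14, 3.14].

## Interface

Orientations are given as [roll, pitch, yaw] about the fixed x, y, z axes, in that order (R = Rz(yaw) Ry(pitch) Rx(roll)).
In Python, from bench import robot, eyes, close_job gives the robot as it stands.
- The arm moves only by the shell command python3 -m jog 'ROWS'. ROWS is JSON, a list of rows, each a list of 3 entries, a list of its own where there are three numbers: the turn, a rotation vector about the tool's x, y, z in degrees, then the shift along the tool's x, y, z in mm, then the closure, from -1 (fully open) to 1 (shut). In form: [[[wx, wy, wz], [x, y, z], claw], ...]. A call has 1 to 5 rows; each row is the pose to reach, as a shift and turn from the pose commanded when the call began, along the tool's axes at that moment; what a row does not reach only later rows make up. A row lasts 1/10 s, in which the tool goes at most 50 mm and 8.59 degrees, less where a joint would pass 70% of its speed; a pose out of reach is approached as far as the arm can. A call with a gripper value outside its range is refused whole. The fingers move at their own pace and stop on an object; the grip force is fixed at half the most. Time passes only in rows, so rows that repeat a pose let the fingers close. It gives the time, the measured TCP pose, the force and the opening at its end, in the units of the state.
- robot.get_obs(): the state, without advancing time (a new reading comes with each control period).
- eyes.snapshot(name): name is "scene" or "top" or "wrist"; returns (picture, depth): 420x560x3 uint8, red, green, blue; 420x560 float32, m along the optical axis (not along the pixel's ray), 0 where there is no reading.
- eyes.camera_params(name): a dict with "mtx" (3x3 intrinsics, pixels), "world_to_cam" (4x4, takes a point from world to camera coordinates). Camera axes: x right, y up, looking along -z (the intrinsics and any distortion apply to the point x, -y, -z); pixel columns grow to the right and rows downward; lengths in m; the calibration is good to about 2 mm. A picture is of the moment at which its call begins: read the wrist's pose just before it. camera_params takes no time and is no camera call; for the wrist camera it gives the pose at the moment of the call.
- close_job(): hands the job in, once; it reports no verdict.
The state is a dict: "time": time; "joint_positions": joint angles; "qvel": joint speeds; "joint_torque": joint torques, N m; "tool_pos": TCP position; "ee_rot": TCP orientation; "wrist_force": force on the tool from outside, world axes, zero at the start; "wrist_torque": the same for the moment, N m; "width": finger opening in m.
Only numpy, scipy, OpenCV 4.12 (cv2) and the standard library are available. Lean on these libraries where they do the work, as an engineer would, in place of code of your own. Each camera call takes 0.05 s, during which the arm holds its last target. There are 200 camera calls.

## Working session

There is one attempt and no reset: what is moved stays moved. The work goes in short steps, Python scripts to look and compute and a shell command to move; the robot and the scene stay as the last step left them, time stands still between calls to the robot, and variables do not carry over. Pictures are saved under pics/ and viewed, about 8 in all and at most 12, crops included, and the job is handed in when it is done.

```bash
mkdir -p pics; ls; python3 - <<'E'
from bench import robot, eyes
import cv2, numpy as np
o=robot.get_obs(); print({k:np.round(v,3).tolist() for k,v in o.items()})
for n in("scene","top"):
    p,d=eyes.snapshot(n); cv2.imwrite(f"pics/{n}0.png",p[...,::-1]); np.save(f"pics/{n}0.npy",d)
    c=eyes.camera_params(n); print(n,{k:np.round(v,4).tolist() if not isinstance(v,str) else v for k,v in c.items()})
E
```

```text
pics
{'time': 0.0, 'joint_positions': [1.15, 0.088, 1.372, -0.0, 1.684, -0.103], 'qvel': [-0.0, 0.002, -0.0, -0.001, -0.0, -0.002], 'joint_torque': [0.001, -34.018, -30.243, 0.072, 0.033, -0.0], 'tool_pos': [0.172, 0.522, 0.204], 'ee_rot': [-3.141, 0.002, 1.253], 'wrist_force': [-0.658, 0.279, -0.074], 'wrist_torque': [-0.011, 0.054, -0.024], 'width': 0.094}
scene {'mtx': [[442.2245, 0.0, 281.4937], [0.0, 442.2245, 211.4626], [0.0, 0.0, 1.0]], 'world_to_cam': [[0.6122, 0.7907, 0.0104, -0.3378], [-0.5284, 0.3992, 0.7493, 0.2234], [0.5883, -0.4642, 0.6622, -1.5131], [0.0, 0.0, 0.0, 1.0]]}
top {'mtx': [[405.1836, 0.0, 273.9276], [0.0, 405.1836, 216.3035], [0.0, 0.0, 1.0]], 'world_to_cam': [[0.0171, -0.9998, -0.0109, 0.0171], [0.98, 0.0146, 0.1985, -0.5216], [-0.1983, -0.014, 0.98, -1.2228], [0.0, 0.0, 0.0, 1.0]]}
```

View pics/scene0.png

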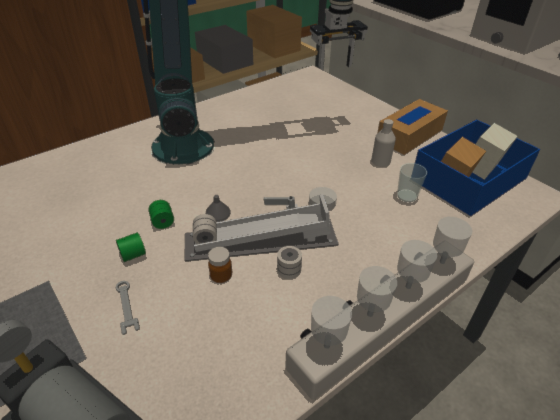

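View pics/top0.png

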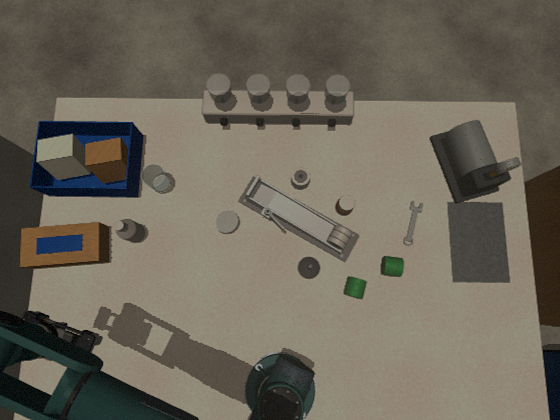

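The housing lies in the gutter at scene (204,228) and top (340,236). Possible look-alikes are the spare standing at top (300,179) and two green cylinders at top (355,287) and (392,266). I choose the white one lying in the gutter. Next I take a close crop and fit the base plate.

```bash
cat > h.py <<'E'
import numpy as np, cv2
from bench import robot, eyes
def ray(n,px,z,cp=None):
    c=cp or eyes.camera_params(n); K=np.array(c["mtx"]); T=np.array(c["world_to_cam"])
    px=np.atleast_2d(px).astype(float); d=np.c_[px,np.ones(len(px))]@np.linalg.inv(K).T
    d[:,1:]*=-1; R=T[:3,:3]; o=-R.T@T[:3,3]; d=d@R
    return o+d*((z-o[2])/d[:,2])[:,None]
def proj(n,P,cp=None):
    c=cp or eyes.camera_params(n); K=np.array(c["mtx"]); T=np.array(c["world_to_cam"])
    q=np.atleast_2d(P)@T[:3,:3].T+T[:3,3]; q=q*[1,-1,-1]; q=q@K.T; return q[:,:2]/q[:,2:]
def cloud(n,d):
    c=eyes.camera_params(n); K=np.array(c["mtx"]); T=np.array(c["world_to_cam"])
    v,u=np.mgrid[:d.shape[0],:d.shape[1]]
    q=np.stack([(u-K[0,2])/K[0,0]*d,-(v-K[1,2])/K[1,1]*d,-d],-1)
    return (q-T[:3,3])@T[:3,:3]
E
python3 - <<'E'
from h import *
im=cv2.imread("pics/top0.png"); d=np.load("pics/top0.npy"); W=cloud("top",d)
x0,y0,x1,y1=225,165,375,275
z=W[...,2]; print("bench z",np.median(z[300:340,330:380]))
g=cv2.cvtColor(im,cv2.COLOR_BGR2GRAY)
m=np.zeros_like(g); m[y0:y1,x0:x1]=((z>0.004)&(d>0))[y0:y1,x0:x1]*255
n,l,s,c=cv2.connectedComponentsWithStats(m)
for i in range(1,n):
    if s[i,4]>40: print(s[i],c[i])
i=1+np.argmax(s[1:,4]); print('biggest')
pts=W[(l==i)]; 
r=cv2.minAreaRect(pts[:,:2].astype(np.float32)*1000); print(r)
dk=((g<95)&(l==i)); print(np.median(z[dk]))
cv2.imwrite("pics/c1.png",cv2.resize(im[y0:y1,x0:x1],None,fx=5,fy=5,interpolation=cv2.INTER_CUBIC))
E
```

```text
bench z -0.00011939983121179971
[290 168  21  23 333] [299.4984985  178.28828829]
[ 237  175  123   87 3699] [298.01324682 218.19356583]
[334 195  21  21 309] [344.13268608 204.89644013]
[225 209  15  25 281] [230.53024911 220.98932384]
[298 257  22  18 332] [307.96987952 266.13855422]
biggest
((522.1243286132812, -45.39512634277344), (410.25244140625, 126.73548126220703), 60.841644287109375)
0.010732098727589958
```

View pics/c1.png

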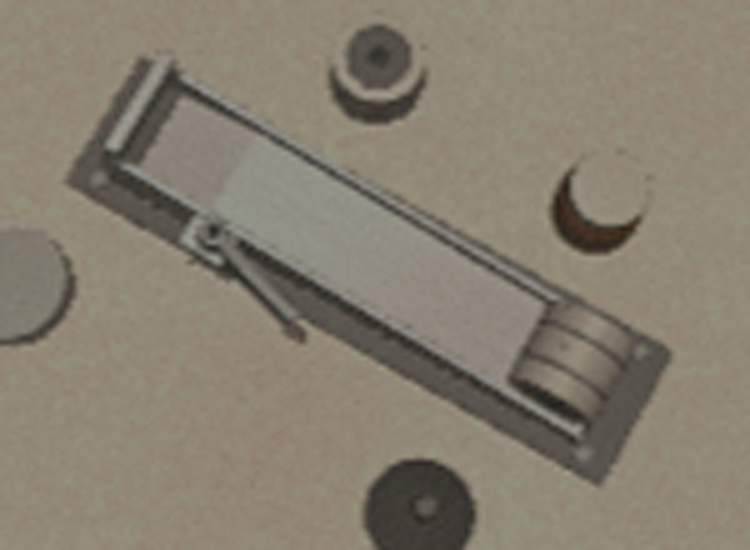

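The crop shows the white banded housing on its side at the lower end. The keeper is open, with its pivot at crop (212,235) and tip at (300,335). The base corners are at crop (68,182), (602,485), (672,352) and (140,58).

```bash
cat >> h.py <<'E'
from scipy.spatial.transform import Rotation as Ro
E
python3 - <<'E'
from h import *
cr=lambda p:np.array(p)/5+[225,165]
P=ray("top",cr([(68,182),(602,485),(672,352),(140,58)]),0.008)[:,:2]
print(P.round(4), [np.linalg.norm(P[i]-P[(i+1)%4]).round(4) for i in range(4)])
# end midpoints: upper end = P0,P3 ; lower end= P1,P2
up=(P[0]+P[3])/2; lo=(P[1]+P[2])/2
r=cv2.minAreaRect(P.astype(np.float32)); 
yaw=np.arctan2(*(P[0]-P[1])[::-1]); C=(up+lo)/2
print("yaw",yaw, np.arctan2(*(up-lo)[::-1]),"C",C)
yaw=np.arctan2(*(up-lo)[::-1])
# trough frame
R=Ro.from_euler('ZY',[yaw,-np.radians(7)]).as_matrix(); o=np.r_[C,0.045]
np.savez("tr.npz",R=R,o=o,yaw=yaw)
d=np.load("pics/top0.npy"); W=cloud("top",d); T=(W-o)@R
print("crest px",proj("top",o+R@[.1,0,0])," pivot px",proj("top",o+R@[.092,.046,.0425]),"crop",(proj("top",o+R@[.092,.046,.0425])-[225,165])*5)
# floor points in T
m=(d>0)&(abs(T[...,1])<.02)&(T[...,0]>-.08)&(T[...,0]<.09); print("floor z med",np.median(T[m][:,2]), np.polyfit(T[m][:,0],T[m][:,2],1))
m=(d>0)&(abs(T[...,0])<.06)&(T[...,2]>.01)&(T[...,2]<.03)&(abs(T[...,1])<.06); y=T[m][:,1]; print("walls y",np.median(y[y>0]),np.median(y[y<0]))
m=(d>0)&(abs(T[...,1])<.05)&(T[...,0]<-.06)&(T[...,2]>.035)&(T[...,2]<.07); h=T[m]; print("housing",h.min(0),h.max(0),h[:,0][h[:,2]>.055].mean())
m=(d>0)&(abs(T[...,1])<.03)&(T[...,0]>.15)&(T[...,2]>.035); print("stop",T[m].min(0),T[m].max(0))
m=(d>0)&(T[...,1]>.04)&(T[...,1]<.13)&(T[...,2]>.03)&(T[...,2]<.06)&(abs(T[...,0]-.05)<.08); print("keeper",m.sum(),T[m].min(0),T[m].max(0)); k=T[m]; v=k[np.argmin(k[:,0])]-[.092,.046,.0425]; print(v, "angle", .5-np.arctan2(v[1],-v[0]))
E
```

```text
[[ 0.5785  0.143 ]
 [ 0.3854 -0.2037]
 [ 0.4716 -0.2503]
 [ 0.664   0.098 ]] [np.float64(0.3969), np.float64(0.098), np.float64(0.3979), np.float64(0.0966)]
yaw 1.0627024753953478 1.064436356822066 C [ 0.5248621  -0.05323612]
crest px [[271.62309447 199.92776029]]  pivot px [[267.55608533 211.55091787]] crop [[212.78042663 232.75458934]]
floor z med -0.0007587991803241307 [ 0.00032424 -0.00073793]
walls y 0.03338299275874558 -0.03324323397381266
housing [-0.87580233 -0.04988355  0.03500044] [-0.10677559  0.04998479  0.06576573] -0.595738249464791
stop [ 0.16854497 -0.02973889  0.03980651] [0.1788636  0.02960738 0.05017916]
keeper 95 [0.02612408 0.04212352 0.03001249] [0.10363847 0.06952301 0.04891182]
[-0.06587592  0.01888104 -0.00337492] angle 0.22086757833718457
```

```bash
cat >> h.py <<'E'
def plan(x,y,z):
    t=np.load("tr.npz"); R,o=t["R"],t["o"]
    ob=robot.get_obs(); A=Ro.from_euler('xyz',ob["ee_rot"]).as_matrix(); p=np.array(ob["tool_pos"])
    G=R@np.array([[0,-1,0],[-1,0,0],[0,0,-1]]).astype(float)
    print("t",ob["time"],"tcp in trough mm",((p-o)@R*1e3).round(1),"F trough",(np.array(ob["wrist_force"])@R).round(2),"w",ob["width"])
    print("turn",np.degrees(Ro.from_matrix(A.T@G).as_rotvec()).round(1),"shift",(A.T@(o+R@np.array([x,y,z])/1e3-p)*1e3).round(1),"goal",(o+R@np.array([x,y,z])/1e3).round(3))
def housing(name="top"):
    t=np.load("tr.npz"); p,d=eyes.snapshot(name); T=(cloud(name,d)-t["o"])@t["R"]*1e3
    m=(d>0)&(abs(T[...,1])<25)&(T[...,0]>-175)&(T[...,0]<163)&(T[...,2]>25); h=T[m]
    print("pts",len(h),h.min(0).round(1) if len(h) else "",h.max(0).round(1) if len(h) else ""); return p,d,T
E
python3 - <<'E'
from h import *
housing(); plan(-195,0,90); plan(-195,0,22)
E
```

```text
pts 315 [-164.8  -24.6   28.6] [-106.6   24.9   64.5]
t 0.15 tcp in trough mm [348.8 587.9 117.9] F trough [ 0.17 -0.28 -0.21] w 0.09385469573773808
turn [  5.2   6.2 100.7] shift [-636.9  476.9   95. ] goal [ 0.426 -0.232  0.111]
t 0.15 tcp in trough mm [348.8 587.9 117.9] F trough [ 0.17 -0.28 -0.21] w 0.09385469573773808
turn [  5.2   6.2 100.7] shift [-628.6  478.5  162.5] goal [ 0.43  -0.225  0.043]
```

```bash
python3 -m jog '[[[0,0,8],[-38,28,0],0.5],[[0,0,16],[-76,57,0],0.5],[[0,0,24],[-114,86,0],0.5],[[0,0,32],[-152,114,0],0.5],[[0,0,40],[-190,142,0],0.5]]'; python3 -c "
from h import *
plan(-195,0,90)"
```

```text
time: 0.65
tool_pos: [0.2474, 0.2958, 0.2051]
ee_rot: [3.141, 0.0, 0.55]
wrist_force: [1.3, 0.6, 0.7]
width: 0.0572
t 0.65 tcp in trough mm [188.9 412.  138.1] F trough [ 1.22 -0.89  0.51] w 0.05719791064321828
turn [ 6.4  3.7 60.4] shift [-123.9  543.2   94.7] goal [ 0.426 -0.232  0.111]
```

```bash
python3 -m jog '[[[0,0,8],[-10,42,0],0.5],[[0,0,16],[-20,84,0],0.5],[[0,0,24],[-30,126,0],0.5],[[0,0,32],[-40,168,0],0.5],[[0,0,40],[-50,210,0],0.5]]'; python3 -c "
from h import *
plan(-195,0,90)"
```

```text
time: 1.15
tool_pos: [0.3155, 0.0911, 0.2054]
ee_rot: [-3.141, -0.001, -0.149]
wrist_force: [0.7, 0.1, 0.1]
width: 0.0239
t 1.15 tcp in trough mm [ 44.1 253.1 156.2] F trough [ 0.45 -0.57  0.06] w 0.02392884999109899
turn [ 6.9  1.2 20.5] shift [156.8 303.4  94.9] goal [ 0.426 -0.232  0.111]
```

```bash
python3 -m jog '[[[1,0,4],[16,30,0],0.5],[[3,0,9],[33,64,0],0.5],[[5,1,14],[52,102,0],0.5],[[7,1,20],[72,140,0],0.5],[[7,1,20.5],[92,178,0],0.5]]';python3 -c "
from h import *
plan(-195,0,90)"
```

```text
time: 1.65
tool_pos: [0.3808, -0.0989, 0.2054]
ee_rot: [-3.018, 0.004, -0.506]
wrist_force: [1.3, 0.1, 0.4]
width: 0.0238
t 1.65 tcp in trough mm [-89.5 103.8 172.6] F trough [ 0.74 -1.15  0.28] w 0.023769797793414545
turn [-0.1  0.2  0. ] shift [104.1 105.7  82. ] goal [ 0.426 -0.232  0.111]
```

```bash
python3 -m jog '[[[0,0,0],[0,0,0],0.5]]' >/dev/null; python3 -c "
from h import *
plan(-195,0,90)"
```

```text
t 1.75 tcp in trough mm [-90.7 102.4 171.7] F trough [ 0.82  0.51 -0.46] w 0.023710935320997897
turn [ 0.   0.3 -0.2] shift [103.2 103.9  81.2] goal [ 0.426 -0.232  0.111]
```

```bash
python3 -m jog '[[[0,0,0],[25,26,10],0.5],[[0,0,0],[52,52,20],0.5],[[0,0,0],[78,78,40],0.5],[[0,0,0],[103,105,60],0.5],[[0,0,0],[103,105,80],0.5]]';python3 -m jog '[[[0,0,0],[0,0,30],0.5],[[0,0,0],[0,0,55],0.5],[[0,0,0],[0,0,67],0.5],[[0,0,0],[0,0,67],0.5]]';python3 -c "
from h import *
p,d,T=housing(); plan(-177,0,22)
p,d=eyes.snapshot('scene'); cv2.imwrite('pics/s1.png',cv2.resize(p[170:280,160:360,::-1],None,fx=4,fy=4))"
```

```text
time: 2.25
tool_pos: [0.4261, -0.2308, 0.1108]
ee_rot: [-3.02, 0.006, -0.504]
wrist_force: [0.5, 0.8, -0.5]
width: 0.0236
time: 2.65
tool_pos: [0.4283, -0.2194, 0.0444]
ee_rot: [-3.018, 0.009, -0.5]
wrist_force: [0.1, -0.4, -0.1]
width: 0.0234
pts 993 [-174.9  -24.9   27.4] [-106.3   25.   426. ]
t 2.7 tcp in trough mm [-191.     2.5   24.5] F trough [ 0.27  0.68 -0.7 ] w 0.02310410373735373
turn [-0.1  0.4  0.3] shift [  2.6 -14.    2.5] goal [ 0.438 -0.209  0.045]
```

View pics/s1.png

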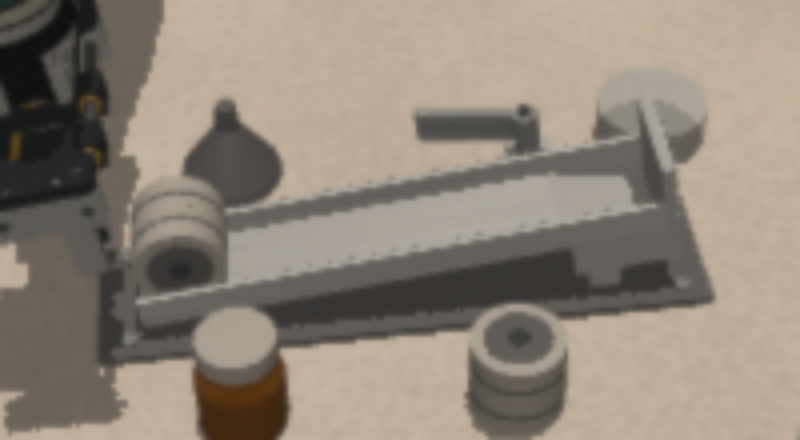

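The fingers stand behind the housing, at crop (60,230), with the housing at (180,240) against the lip. I start nudging.

```bash
python3 -m jog '[[[0,0.4,0],[2,-4,0],0.5],[[0,0.4,0],[2,-8,0],0.5],[[0,0.4,0],[2,-12,0],0.5],[[0,0.4,0],[2,-16,0],0.5],[[0,0.4,0],[2,-20,0],0.5]]';python3 -m jog '[[[0,0,0],[0,-5,0],0.5],[[0,0,0],[0,-10,0],0.5],[[0,0,0],[0,-15,0],0.5],[[0,0,0],[0,-20,0],0.5],[[0,0,0],[0,-25,0],0.5]]'; python3 -c "
from h import *
p,d,T=housing(); plan(66,0,24)
m=(d>0)&(T[...,2]>50)&(T[...,2]<63)&(abs(T[...,1])<25)&(T[...,0]>-160)&(T[...,0]<100); print(np.percentile(T[m],[2,50,98],axis=0).round())
p,d=eyes.snapshot('scene'); cv2.imwrite('pics/s2.png',cv2.resize(p[170:280,160:360,::-1],None,fx=4,fy=4))"
```

```text
time: 3.25
tool_pos: [0.441, -0.2049, 0.0491]
ee_rot: [-3.02, -0.003, -0.502]
wrist_force: [-0.6, -0.6, -0.3]
width: 0.0237
time: 3.75
tool_pos: [0.4528, -0.1827, 0.0518]
ee_rot: [-3.019, -0.002, -0.502]
wrist_force: [-0.1, -0.5, 0.2]
width: 0.0235
pts 1345 [-174.7  -24.9   25.9] [-75.9  25.  425.8]
t 3.8 tcp in trough mm [-145.4    0.2   24.8] F trough [ 0.1  -0.43 -0.11] w 0.023432421270305277
turn [-0.1 -0.1  0.3] shift [   1.3 -211.4    1.1] goal [0.555 0.001 0.077]
[[-126.  -24.   51.]
 [-105.    0.   57.]
 [ -85.   24.   62.]]
```

View pics/s2.png

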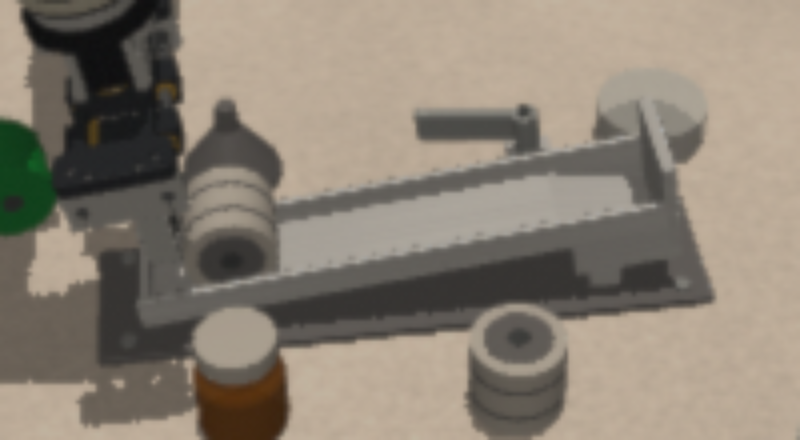

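The housing at crop (232,230) sits square and touching the fingers, about 39 mm ahead of the TCP. I continue.

```bash
python3 -m jog '[[[0,0,0],[0,-6,0],0.5],[[0,0,0],[0,-12,0],0.5],[[0,0,0],[0,-18,0],0.5],[[0,0,0],[0,-24,0],0.5],[[0,0,0],[0,-30,0],0.5]]';python3 -m jog '[[[0,0,0],[0,-6,0],0.5],[[0,0,0],[0,-12,0],0.5],[[0,0,0],[0,-18,0],0.5],[[0,0,0],[0,-24,0],0.5],[[0,0,0],[0,-30,0],0.5]]';python3 -m jog '[[[0,0,0],[0,-6,0],0.5],[[0,0,0],[0,-12,0],0.5],[[0,0,0],[0,-18,0],0.5],[[0,0,0],[0,-24,0],0.5],[[0,0,0],[0,-30,0],0.5]]'; python3 -c "
from h import *
p,d,T=housing(); plan(66,0,24)"
```

```text
time: 4.35
tool_pos: [0.4673, -0.1565, 0.0555]
ee_rot: [-3.019, -0.002, -0.502]
wrist_force: [1.2, -1.5, -0.7]
width: 0.0233
time: 4.85
tool_pos: [0.4816, -0.1304, 0.0592]
ee_rot: [-3.019, -0.002, -0.502]
wrist_force: [-0.7, -1.9, 0.1]
width: 0.0232
time: 5.35
tool_pos: [0.4959, -0.1043, 0.0628]
ee_rot: [-3.019, -0.002, -0.502]
wrist_force: [-0.1, -1.3, 0.0]
width: 0.0236
pts 1477 [-114.7  -24.9   28.6] [ 14.   24.9 425.3]
t 5.4 tcp in trough mm [-55.2   0.6  24.9] F trough [ 0.52  0.35 -0.86] w 0.023624670820907565
turn [-0.1 -0.1  0.3] shift [   1.2 -121.2    1.1] goal [0.555 0.001 0.077]
```

```bash
python3 -m jog '[[[0,0,0],[0,-6,0],0.5],[[0,0,0],[0,-12,0],0.5],[[0,0,0],[0,-18,0],0.5],[[0,0,0],[0,-24,0],0.5],[[0,0,0],[0,-30,0],0.5]]';python3 -m jog '[[[0,0,0],[0,-6,0],0.5],[[0,0,0],[0,-12,0],0.5],[[0,0,0],[0,-18,0],0.5],[[0,0,0],[0,-24,0],0.5],[[0,0,0],[0,-30,0],0.5]]';python3 -m jog '[[[0,0,0],[0,-6,0],0.5],[[0,0,0],[0,-12,0],0.5],[[0,0,0],[0,-18,0],0.5],[[0,0,0],[0,-24,0],0.5],[[0,0,0],[0,-30,0],0.5]]'; python3 -c "
from h import *
p,d,T=housing(); plan(66,0,24)"
```

```text
time: 5.9
tool_pos: [0.5102, -0.0782, 0.0665]
ee_rot: [-3.019, -0.002, -0.502]
wrist_force: [-0.7, -0.7, 0.4]
width: 0.0236
time: 6.4
tool_pos: [0.5245, -0.0521, 0.0702]
ee_rot: [-3.019, -0.002, -0.502]
wrist_force: [-0.9, -1.6, 0.8]
width: 0.0237
time: 6.9
tool_pos: [0.5388, -0.026, 0.0738]
ee_rot: [-3.019, -0.002, -0.502]
wrist_force: [-0.2, -1.1, 1.1]
width: 0.0232
pts 1373 [-28.7 -24.9  28.5] [103.7  24.9 428.4]
t 6.95 tcp in trough mm [34.9  1.  25. ] F trough [ 0.04 -0.61 -0.17] w 0.02350281394624841
turn [-0.1 -0.1  0.3] shift [  1.1 -31.1   1. ] goal [0.555 0.001 0.077]
```

Centre is at about 74 mm. I go slower over the crest.

```bash
python3 -m jog '[[[0,0,0],[0,-5,0],0.5],[[0,0,0],[0,-10,0],0.5],[[0,0,0],[0,-14,0],0.5],[[0,0,0],[0,-18,0],0.5],[[0,0,0],[0,-22,0],0.5]]';python3 -m jog '[[[0,0,0],[0,-4,0],0.5],[[0,0,0],[0,-8,0],0.5],[[0,0,0],[0,-12,0],0.5],[[0,0,0],[0,-14,0],0.5],[[0,0,0],[0,-14,0],0.5]]';python3 -m jog '[[[0,0,0],[0,0,0],0.5],[[0,0,0],[0,0,0],0.5],[[0,0,0],[0,0,0],0.5],[[0,0,0],[0,0,0],0.5],[[0,0,0],[0,0,0],0.5]]'; python3 -c "
from h import *
p,d,T=housing(); plan(66,0,24)
p,d=eyes.snapshot('scene'); cv2.imwrite('pics/s3.png',cv2.resize(p[150:280,160:360,::-1],None,fx=4,fy=4))"
```

```text
time: 7.45
tool_pos: [0.5492, -0.0071, 0.0765]
ee_rot: [-3.019, -0.002, -0.502]
wrist_force: [-0.9, -1.5, 0.7]
width: 0.0237
time: 7.95
tool_pos: [0.5559, 0.0053, 0.0782]
ee_rot: [-3.018, -0.002, -0.502]
wrist_force: [-0.2, -0.5, -0.4]
width: 0.0232
time: 8.45
tool_pos: [0.5557, 0.0048, 0.0782]
ee_rot: [-3.019, -0.002, -0.502]
wrist_force: [0.4, -0.0, 0.5]
width: 0.0237
pts 1459 [  3.6 -24.8  27.5] [162.8  24.9 426.1]
t 8.5 tcp in trough mm [69.3  1.1 24.9] F trough [-0.79 -0.06  0.31] w 0.023449729537713185
turn [-0.  -0.1  0.3] shift [1.1 3.3 0.9] goal [0.555 0.001 0.077]
```

View pics/s3.png

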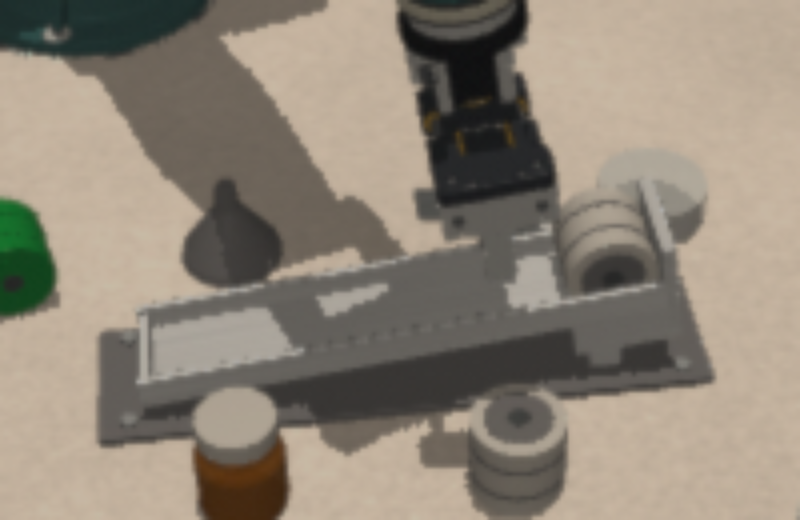

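The housing at crop (605,250) is parked against the end stop. Next I lift, shut the fingers, and go around outside the keeper.

```bash
python3 -m jog '[[[0,0,0],[0,10,0],0.5],[[0,0,0],[0,14,-25],0.5],[[0,0,0],[0,14,-55],0.7],[[0,0,0],[-30,18,-55],1],[[0,0,0],[-65,22,-55],1]]';python3 -m jog '[[[0,0,0],[-29,0,0],1],[[0,0,0],[-29,0,20],1],[[0,0,0],[-29,0,45],1],[[0,0,0],[-29,0,55],1],[[0,0,0],[-29,0,55],1]]'; python3 -c "
from h import *
p,d,T=housing(); plan(47,95,24)
p,d=eyes.snapshot('scene'); cv2.imwrite('pics/s4.png',cv2.resize(p[150:280,160:360,::-1],None,fx=4,fy=4))"
```

```text
time: 9.05
tool_pos: [0.4853, 0.0101, 0.1312]
ee_rot: [-3.018, -0.005, -0.504]
wrist_force: [-1.1, 0.1, -0.2]
width: 0.0032
time: 9.55
tool_pos: [0.4613, 0.0309, 0.0735]
ee_rot: [-3.02, 0.001, -0.502]
wrist_force: [-0.7, -0.9, 0.1]
width: 0.0004
pts 269 [ 46.4 -25.   26.8] [162.8  24.9 166.1]
t 9.6 tcp in trough mm [46.4 95.3 24.4] F trough [-0.89  0.47  0.5 ] w 0.0003766992283548507
turn [ 0.  -0.   0.2] shift [ 0.3 -0.6  0.4] goal [0.463 0.031 0.075]
```

View pics/s4.png

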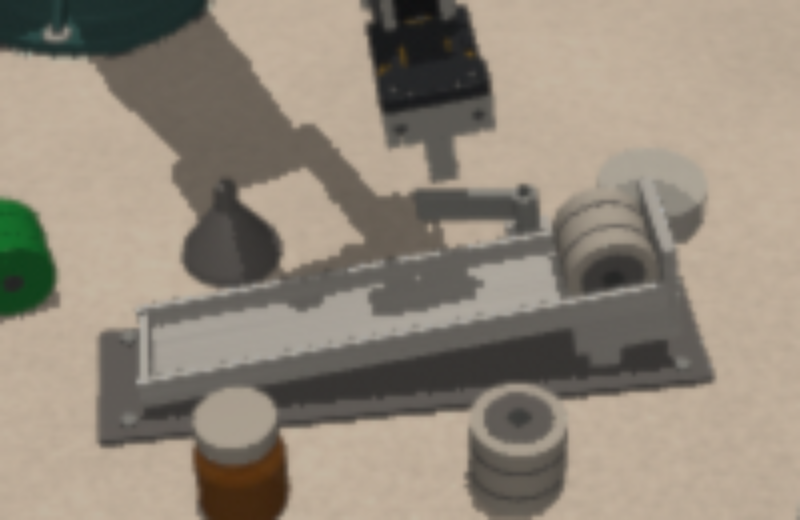

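Fingers are outside the keeper at crop (440,165), with the arm at (465,205). I swing it.

```bash
python3 -m jog '[[[0,0,0],[9,-1,0],1],[[0,0,0],[18,0,0],1],[[0,0,0],[26,2,0],1],[[0,0,0],[33,4,0],1],[[0,0,0],[43,6,0],1]]';python3 -m jog '[[[0,0,0],[9,2,0],1],[[0,0,0],[19,0,0],1],[[0,0,0],[29,-4,0],1],[[0,0,0],[38,-11,0],1],[[0,0,0],[47,-19,0],1]]'; python3 -c "
from h import *
p,d,T=housing(); plan(80,-4,24)
p,d=eyes.snapshot('scene'); cv2.imwrite('pics/s5.png',cv2.resize(p[150:280,160:360,::-1],None,fx=4,fy=4))"
```

```text
time: 10.15
tool_pos: [0.498, 0.0049, 0.0746]
ee_rot: [-3.018, -0.001, -0.502]
wrist_force: [-1.1, 1.3, 0.4]
width: 0.0004
time: 10.65
tool_pos: [0.5489, -0.0011, 0.0769]
ee_rot: [-3.019, -0.002, -0.502]
wrist_force: [-1.5, 0.6, 0.5]
width: 0.0005
pts 1436 [ -2.1 -25.   26.7] [162.8  24.9 426.9]
t 10.7 tcp in trough mm [62.   2.7 25. ] F trough [ 1.25 -1.78 -0.09] w 0.00034068221933096043
turn [-0.1 -0.2  0.3] shift [  6.8 -17.9   1.1] goal [0.565 0.012 0.079]
```

View pics/s5.png

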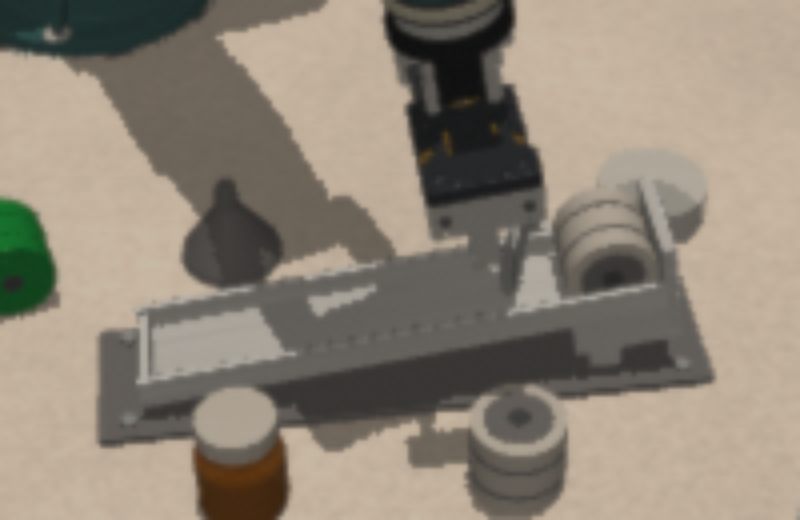

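The arm at crop (510,265) is swinging across ahead of the fingers. I finish it.

```bash
python3 -m jog '[[[0,0,0],[4,-7,0],1],[[0,0,0],[6,-13,0],1],[[0,0,0],[7,-17,0],1],[[0,0,0],[7,-19,0],1],[[0,0,0],[7,-19,0],1]]'; python3 -c "
from h import *
plan(80,-4,24)"
```

```text
time: 11.25
tool_pos: [0.5635, 0.0125, 0.0797]
ee_rot: [-3.018, -0.003, -0.502]
wrist_force: [0.6, 0.8, -0.2]
width: 0.0003
t 11.25 tcp in trough mm [79.9 -2.  25.1] F trough [ 0.93 -0.15 -0.28] w 0.00026405851977181637
turn [-0.1 -0.1  0.3] shift [ 2.  -0.1  1.1] goal [0.565 0.012 0.079]
```

```bash
python3 -m jog '[[[0,0,0],[1,-1,0],1],[[0,0,0],[2,-2,0],1],[[0,0,0],[2,-2,0],1]]'; python3 -c "
from h import *
plan(80,-4,24)"
```

```text
time: 11.55
tool_pos: [0.5659, 0.0127, 0.0797]
ee_rot: [-3.019, -0.002, -0.502]
wrist_force: [-1.1, -0.1, -0.1]
width: 0.0001
t 11.55 tcp in trough mm [81.2 -3.9 25. ] F trough [-0.6   0.92  0.  ] w 0.00014033779033635645
turn [-0.  -0.1  0.2] shift [0.1 1.2 1. ] goal [0.565 0.012 0.079]
```

```bash
python3 -m jog '[[[0,0,0],[0,-1,0],1],[[0,0,0],[0,-2,0],1],[[0,0,0],[0,-2,0],1]]'; python3 -c "
from h import *
plan(80,-4,24)"; python3 -m jog '[[[0,0,0],[0,-1,0],1],[[0,0,0],[0,-1,0],1]]'; python3 -c "
from h import *
plan(80,-4,24)"
```

```text
time: 11.85
tool_pos: [0.5659, 0.0129, 0.0797]
ee_rot: [-3.023, -0.002, -0.503]
wrist_force: [-3.9, -4.9, 1.1]
width: 0.0003
t 11.85 tcp in trough mm [81.4 -3.9 25. ] F trough [-5.96  1.03  1.82] w 0.0003070339347158263
turn [ 0.2 -0.1  0.2] shift [0.1 1.4 1. ] goal [0.565 0.012 0.079]
time: 12.05
tool_pos: [0.5659, 0.013, 0.0797]
ee_rot: [-3.025, -0.002, -0.503]
wrist_force: [-4.4, -7.2, 2.0]
width: 0.0004
t 12.05 tcp in trough mm [81.5 -3.8 24.9] F trough [-8.12  0.37  3.04] w 0.0004486120412965957
turn [ 0.3 -0.1  0.2] shift [0.2 1.5 1. ] goal [0.565 0.012 0.079]
```

At the stop: the force rises while x stays fixed. I draw back, lift and look.

```bash
python3 -m jog '[[[0,0,0],[0,8,0],1],[[0,0,0],[0,20,0],1],[[0,0,0],[0,25,-35],1],[[0,0,0],[0,40,-75],1],[[0,0,0],[0,70,-110],1]]';python3 -m jog '[[[0,0,0],[0,40,-20],1],[[0,0,0],[0,80,-30],1],[[0,0,0],[0,110,-30],1],[[0,0,0],[0,110,-30],1],[[0,0,0],[0,110,-30],1]]'; python3 -c "
from h import *
p,d,T=housing(); plan(80,-4,24)
m=(d>0)&(T[...,2]>34)&(T[...,2]<50)&(T[...,0]>75)&(T[...,0]<101)&(T[...,1]>-35)&(T[...,1]<60); k=T[m]; print('keeper',len(k),k.min(0).round(),k.max(0).round(), np.degrees(np.arctan(np.polyfit(k[:,1],k[:,0],1)[0])))
m=(d>0)&(T[...,2]>30)&(T[...,2]<56)&(T[...,0]>101)&(T[...,0]<163)&(abs(T[...,1])<24); k=T[m]; print('housing',len(k),np.percentile(k,[1,50,99],axis=0).round(1))
cv2.imwrite('pics/t6.png',cv2.resize(p[165:275,225:375,::-1],None,fx=5,fy=5))"
```

```text
time: 12.55
tool_pos: [0.5275, -0.0568, 0.1824]
ee_rot: [-3.017, -0.004, -0.5]
wrist_force: [0.7, -0.5, -0.5]
width: 0.0002
time: 13.05
tool_pos: [0.4727, -0.1562, 0.1969]
ee_rot: [-3.018, -0.003, -0.504]
wrist_force: [-0.1, 0.1, -0.2]
width: 0.0005
pts 2270 [-156.3  -25.    25.4] [162.9  25.  561. ]
t 13.1 tcp in trough mm [-95.3  -4.3 164.7] F trough [ 0.19  0.07 -0.46] w 0.0004432541653809787
turn [-0.1 -0.1  0.2] shift [   0.2 -175.   141. ] goal [0.565 0.012 0.079]
keeper 79 [ 88. -27.  34.] [101.  54.  48.] -0.47486788487476606
housing 263 [[111.1 -23.2  31.5]
 [136.7  -0.5  46.3]
 [162.3  23.7  52.8]]
```

View pics/t6.png

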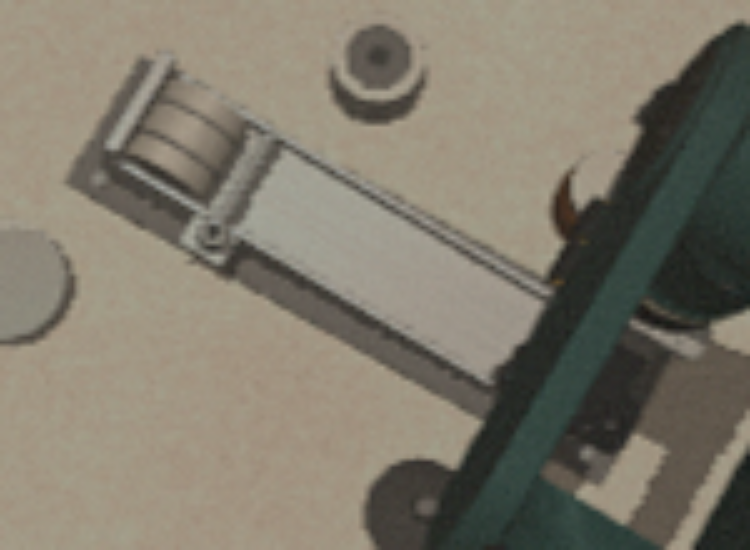

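The keeper runs straight across from crop (212,235) to (265,145), within 0.5° of square. The housing at (190,135) is parked, and the fingers are clear. I hand in.

```bash
python3 -c "
from bench import close_job
print(close_job())"
```

```text
the job is handed in; nothing more can be done
None
```

I nudged the housing up the gutter with the fingertips, touching it only from behind. It went over the crest and settled in the dip against the end stop. I then swung the keeper across with shut fingers until it met its stop, drew clear and handed the job in at about 13 s of the 56 s allowed.

My last checks, from the top camera after drawing clear:
- **Housing:** it measured at about trough x = 136 mm, which is inside the 126 to 142 mm window. Its top surface is at about z = 53 mm, which puts the centre roughly 22 mm above the floor line.
- **Keeper:** the arm lies across the gutter within about 0.5° of square. While I pushed, the force rose to about 8 N with no further movement, so it was at its stop.
- **Robot:** it stood clear with no contact, and wrist force was under 1 N.
- **Bystanders:** the funnel, dishes, spare and jar showed no visible movement, though the arm partly hid the jar and funnel in the last picture. The wrench, wash bottle and beaker were outside that view and not rechecked; the tool passed near none of them after the initial transit.

None of the checks I made failed or disagreed. I did not measure the housing's speed over the crest.

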